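# Dispense a tea tin and set it on the scale

### The arm

A 7-joint arm with a two-finger parallel gripper is mounted at the origin on the work surface. World frame = base frame: x ahead of the robot, y to its left, z up, the work surface at z = 0. Lengths are in m, angles in rad, forces in N, time in s.
With the tool pointing down it reaches from about 0.425 to 0.925 m from the base axis. Payload 6.8 kg.
Tool frame: the origin (TCP) lies on the centre line of the jaws, within the pads' length; the fingertips stand 17 mm ahead of it and the grasp point (between the pads) lies 2 mm behind it (manip.finger_overhang is the distance from the TCP to the fingertips, in m); z points along the fingers, y is the line along which they close (so a half turn about z gives the same grasp; the last joint's range is limited). The gripper opens to 85 mm and grips with 20 to 120 N. Pads are 22 mm wide; open, the fingers measure 114 mm over their backs; the gripper's body (76 mm by 85 mm) begins 54 mm behind the grasp point. The pads swing forward as they close: fully open they stand 13 mm farther back than shut.
Start: joints at [-1.272, 0.477, 0.022, 1.555, -0.011, 1.109, -0.083], TCP at [0.267, 0.62, 0.248] pointing down, gripper open.
Joint ranges: [-2.96, 2.96], [-0.34, 2.1], [-1.41, 1.46], [0.24, 2.44], [-1.37, 4.51], [0.17, 1.92], [-2.96, 2.96]. Speed limits (rad/s): [2.39, 2.39, 3.14, 3.14, 3.14, 3.14, 3.14].

### API

Orientations are given as [roll, pitch, yaw] about the fixed x, y, z axes, in that order (R = Rz(yaw) Ry(pitch) Rx(roll)).
In Python, from cell import manip gives the robot as it stands.
- The arm moves only by the tool step_hand, called after ">>>" by a JSON object that holds its "fn" and its "kwargs", one argument or row to a line. Schema: {"type":"object","properties":{"rows":{"type":"array","items":{"type":"number"},"minItems":6,"maxItems":60},"aperture":{"type":"number"},"grip_force":{"type":"number"},"only":{"type":"string"},"quiet":{"type":"boolean"},"lines":{"type":"string"}},"required":["rows"],"additionalProperties":false}. rows is one flat list of numbers that holds 1 to 10 rows one after another, with no inner brackets; each row has 6 numbers: dx, dy, dz in shares of 0.75 m (1.0 is 0.75 m), then a rotation vector rx, ry, rz in a scale on which 1.0 is pi rad; each row is the pose to reach, as a shift and turn from the pose commanded when the call began, along the tool's axes at that moment; what a row does not reach only later rows make up. A row lasts 1/8 s, in which the tool goes at most 0.0625 m and 0.188 rad, less where a joint would pass 70% of its speed; a pose out of reach is approached as far as the arm can. aperture is the finger opening in m, set as the call begins (left out keeps the last). The fingers move at their own pace and stop on an object; grip_force is the grip in N (left out, the last holds). Time passes only in rows, so rows that do not move let the fingers close. The tool returns the time, the measured TCP pose, the force, the opening and the grip force at its end. only (a regular expression) keeps the lines of the reply that match it, lines (a string "A,B") keeps lines A to B, and quiet returns only ok. No shift or turn number may pass 1 either way. Input that does not fit is refused with a message, and nothing moves.
- manip.observe(): the state, without advancing time (a new reading comes with each control period).
- manip.capture(name): name is "scene" or "top"; returns the picture (420x560x3 uint8, red, green, blue); there is no depth.
- manip.camera_model(name): a dict with "fx", "fy", "cx", "cy" (pixels), "view" (4x4, takes a point from world to camera coordinates). Camera axes: x right, y up, looking along -z (the intrinsics and any distortion apply to the point x, -y, -z); pixel columns grow to the right and rows downward; lengths in m; the calibration is good to about 2 mm. A picture is of the moment at which its call begins. camera_model takes no time and is no camera call.
- manip.job_done(): hands the job in; it is judged then, once.
The state is a dict: "time_s": time; "joints": joint angles; "joint_velocities": joint speeds; "joint_efforts": joint torques, N m; "position": TCP position; "tool_rot": TCP orientation; "ft_force": force on the tool from outside, world axes, zero at the start; "moment": the same for the moment, N m; "opening": finger opening in m; "grip_force": force on a finger pad.
Only numpy, scipy, OpenCV 4.12 (cv2) and the standard library are available. Lean on these libraries where they do the work, as an engineer would, in place of code of your own. Each camera call takes 0.05 s, during which the arm holds its last target. There are 200 camera calls.

### The job

Push the slide of the tea-tin dispenser by its black handle all the way to its end, so that the bottom tin comes out at the outlet, then let go of the handle so that the slide snaps back home by itself and the next tin drops into its place. Then pick up the tin that came out and set it down gently, upright, in the middle of the kitchen scale's round platter. Work the slide only once, and leave everything else on the counter where it is.

Things in the scene. Friction and masses are not known exactly. Their poses are not given: they have to be found in the camera images.
- dispenser: Light wood tin dispenser, fixed: base board 320 x 110 x 8 mm, square upright magazine in the middle (84 x 84 mm, 64 high, two stacked tins inside), spring slide on one side, flat open outlet deck on the other, ending in a 6 mm lip. Origin on the counter under the magazine; x = push direction, from handle to outlet; board from x -175 to +145 mm.
- eject_slide (a joint): Travel of the slide, m: 0 = home, 0.097 = end stop, along the dispenser's x. The spring pushes back with 3.5 N at home, 10 N at the end; let go, it is home in about 0.3 s (damped). Its white pusher, 30 mm wide and 26 high, drives the bottom tin out under the magazine's front wall; pushed at about 0.1 m/s the tin stops near the outlet point.
- slide_handle (a point): Centre of the top of the slide's black upright handle, 110 mm above the counter: a block 22 mm along the push, 40 mm across it, 74 mm tall above the white pusher. It is 152 mm behind the magazine's centre at home, 55 mm at the end. Push it from behind or grip it across its 40 mm. Axes as the dispenser's.
- magazine (a point): Centre of the magazine's floor, 8 mm above the counter, where the bottom tin stands; axes as the dispenser's.
- outlet (a point): Point on the outlet deck, 8 mm above the counter and 87 mm in front of the magazine's centre, where the pushed-out tin's centre is expected; no side walls here. Axes as the dispenser's.
- tin_low: Plain metal tea tin, upright, 60 mm diameter, 32 mm high, about 130 g: the bottom one in the magazine, the one to be dispensed. Origin at the centre of its underside, z up.
- tin_high: The same kind of tin, on top of the bottom one in the magazine; it must end on the magazine's floor. Origin at the centre of its underside.
- scale: White kitchen scale, 200 x 150 mm, fixed, its dark display towards the robot. Origin on the counter under its centre, x away from the display.
- platter (a point): Centre of the top of the scale's round steel platter, 136 mm diameter, its top 40 mm above the counter. The platter is sprung: it gives about 1 mm for each 3 N pressed on it, 6 mm at most.
- used_tin: Another tin of the same size, standing on the counter between the dispenser and the scale, not to be used. Origin at the centre of its underside.
- mug: White mug, 76 mm diameter, 85 mm high, handle on its +y side. Bystander. Origin at the centre of its underside.
- jar: Glass jar with a wooden cap, 72 mm diameter, 100 mm high, near the robot. Bystander. Origin at the centre of its underside.
- bowl: White bowl, 130 mm diameter, 55 mm high, beyond the scale and dispenser. Bystander. Origin at the centre of its underside.
- pepper_mill: Wooden pepper mill, 56 mm diameter, 157 mm high, at the back. Bystander. Origin at the centre of its underside.
- spatula: Black spatula lying flat near the robot. Bystander. 270 mm long. Origin on the counter near its middle, x along it towards the blade.
- oil_bottle: Green bottle, 60 mm diameter, 170 mm high, at the back. Bystander. Origin at the centre of its underside.

How it is judged:
On the way, in this order (a step that is already met when the one before it is completed fails the run):
1. the slide is pushed to its end (within 5 mm of the stop) (value of joint eject_slide above 0.092 m), for 0.05 s.
2. the slide, let go with nothing touching the dispenser, snaps back by itself (velocity of joint eject_slide below -0.08 m/s and value of joint eject_slide above 0.01 m and contact force between each of the fingers, the arm and dispenser below 0.5 N), for 0.02 s.
At the end, for the whole second after the job is handed in: The dispensed tin stands upright and at rest on the scale's platter, its centre within 20 mm of the platter's centre; the slide is home (within 4 mm); the next tin stands upright on the magazine's floor, within 10 mm of its centre (horizontal distance between tin_low and platter below 0.02 m and z of tin_low in the frame of platter between -0.005 and 0.005 m and angle between each of tin_low, tin_high's own z axis and vertical below 0.1 rad and linear speed of tin_low below 0.02 m/s and value of joint eject_slide below 0.004 m and horizontal distance between tin_high and magazine below 0.01 m and z of tin_high in the frame of magazine below 0.006 m); the robot touches nothing.
It fails at once if the tin is dropped onto the scale (falls freely faster than 0.45 m/s, from about 10 mm or more) (linear speed of tin_low above 0.45 m/s and contact force between the fingers and tin_low below 0.05 N and horizontal distance between tin_low and platter below 0.09 m).
It fails at once if the tin is pressed hard on the scale (more than 30 N) (contact force between tin_low and scale above 30 N).
It fails at once if something else on the counter is moved by more than 15 mm (distance of any of used_tin, mug, jar, bowl, pepper_mill, spatula, oil_bottle from where it was at the start of the episode above 0.015 m).
It also fails if it takes over 54 s, if anything falls off the work surface, if the arm or the gripper's body presses on something with over 40 N, if the wrist force passes 120 N, or if a joint passes its speed limit or range.

## Working session

There is one attempt and no reset: what is moved stays moved. The work goes in short steps, Python scripts to look and compute and a tool call to move; the robot and the scene stay as the last step left them, time stands still between calls to the robot, and variables do not carry over. Pictures are saved under pics/ and viewed, at most 12 in all, crops included, and the job is handed in when it is done.

```bash
ls; mkdir -p pics; cat > h.py <<'E'
import numpy as np, cv2
from cell import manip
def save(n,f,crop=None,s=1):
    im=manip.capture(n)[:,:,::-1].copy()
    np.save('pics/'+f+'.npy',im)
    if crop: x0,y0,x1,y1=crop; im=im[y0:y1,x0:x1]
    cv2.imwrite('pics/'+f+'.png',cv2.resize(im,None,fx=s,fy=s,interpolation=cv2.INTER_CUBIC))
def ray(n,u,v):
    m=manip.camera_model(n);V=np.array(m['view'])
    d=np.array([(u-m['cx'])/m['fx'],-(v-m['cy'])/m['fy'],-1.])
    R=V[:3,:3];return -R.T@V[:3,3],R.T@d
def atz(n,u,v,z):
    o,d=ray(n,u,v);return o+d*(z-o[2])/d[2]
def tri(a,b):
    A=np.zeros((3,3));B=np.zeros(3)
    for p in (a,b):
        o,d=ray(*p);d=d/np.linalg.norm(d);P=np.eye(3)-np.outer(d,d);A+=P;B+=P@o
    return np.linalg.solve(A,B)
def proj(n,p):
    m=manip.camera_model(n);c=np.array(m['view'])@np.append(p,1)
    return m['fx']*c[0]/-c[2]+m['cx'],m['fy']*-c[1]/-c[2]+m['cy']
E
python3 - <<'E'
from h import *
save('scene','s0',None,1.4);save('top','t0',None,1.4)
for n in('scene','top'): print(manip.camera_model(n))
print(manip.observe())
E
```

```text
cell.py
pics
{'fx': 448.3812757300615, 'fy': 448.3812757300615, 'cx': 279.23726901540465, 'cy': 214.71272510621196, 'view': array([[-0.76740643,  0.64093103, -0.01716948,  0.43752154],
       [-0.47656783, -0.55228595,  0.68400536,  0.15387474],
       [ 0.42891779,  0.53309253,  0.7292749 , -1.31463228],
       [ 0.        ,  0.        ,  0.        ,  1.        ]])}
{'fx': 537.2438486388345, 'fy': 537.2438486388345, 'cx': 279.36325775995135, 'cy': 204.51839064593375, 'view': array([[-0.01830745, -0.99979581, -0.00855376, -0.02786483],
       [ 0.98934607, -0.01935058,  0.14429102, -0.53561901],
       [-0.14442708, -0.00582103,  0.98949832, -1.4619683 ],
       [ 0.        ,  0.        ,  0.        ,  1.        ]])}
{'time_s': 0.1, 'joints': array([-1.27210253,  0.47772364,  0.02233604,  1.55636917, -0.01149502,
        1.10928677, -0.08310846]), 'joint_velocities': array([-0.00013762, -0.00162574, -0.00114933, -0.00249203, -0.00108159,
       -0.00035066, -0.0009623 ]), 'joint_efforts': array([ 4.72494125e-03, -5.97758102e+01,  1.61397625e+00, -2.81952918e+01,
        1.29076393e-02,  5.03172589e-03, -8.23435357e-06]), 'position': array([0.2668789 , 0.61944295, 0.24741162]), 'tool_rot': array([-3.13993836e+00,  1.22389547e-04,  2.73481845e+00]), 'ft_force': array([-0.16078421, -1.28112106, -0.20197031]), 'moment': array([-0.0057852 , -0.02172567, -0.01399251]), 'grip_force': 0.0, 'opening': 0.08556563971556097}
```

View pics/s0.png

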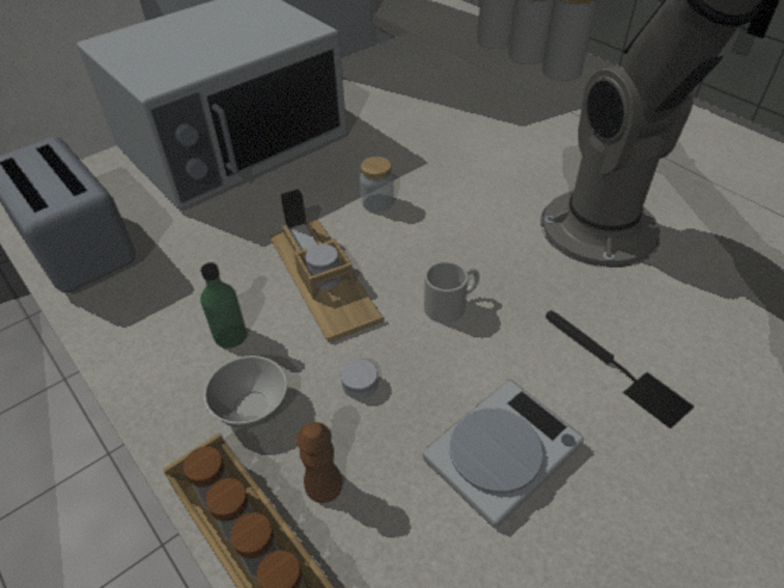

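View pics/t0.png

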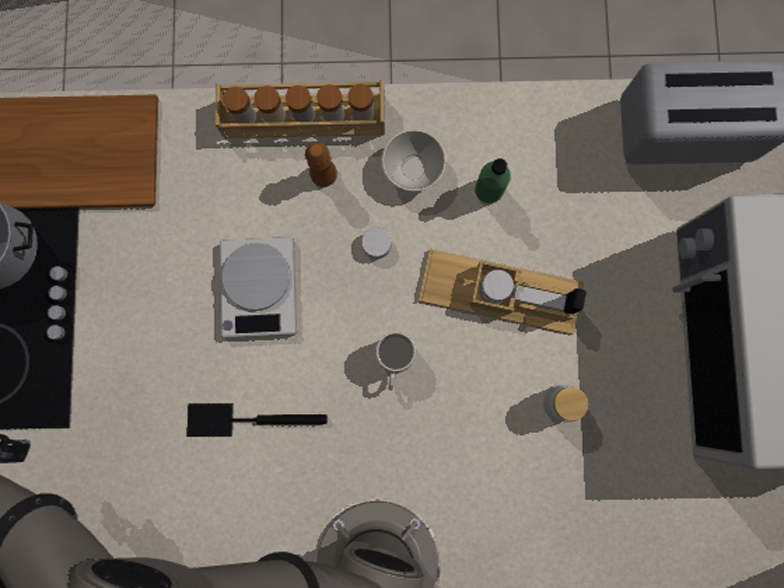

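The scene view shows the handle at about (293,208) in the 1.4x image, the magazine at (320,262) and the platter at (497,450). In the top view the handle is at (575,300), the magazine at (497,287), the platter at (256,277), the used tin at (377,242) and the mug at (396,352). Next I'll take enlarged crops.

```bash
python3 - <<'E'
import numpy as np,cv2
t=np.load('pics/t0.npy');s=np.load('pics/s0.npy')
f=lambda im,x,y,w,h,k:cv2.resize(im[y:y+h,x:x+w],None,fx=k,fy=k,interpolation=cv2.INTER_CUBIC)
cv2.imwrite('pics/tc.png',f(t,290,170,133,75,6))
cv2.imwrite('pics/sc.png',f(s,185,125,100,120,5))
a=f(t,150,160,140,90,4);b=f(s,295,265,140,110,4)
cv2.imwrite('pics/pl.png',cv2.resize(np.vstack([f(t,150,160,140,75,4),f(s,295,270,140,75,4)]),None,fx=1,fy=1))
E
```

```text
(no output)
```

View pics/tc.png

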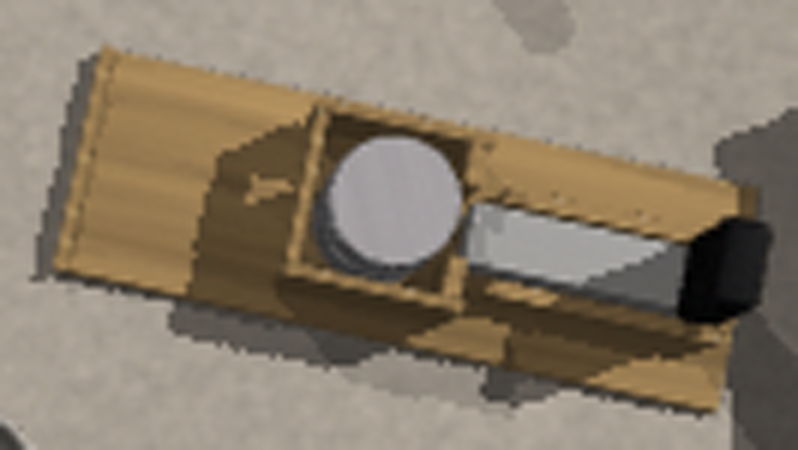

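View pics/sc.png

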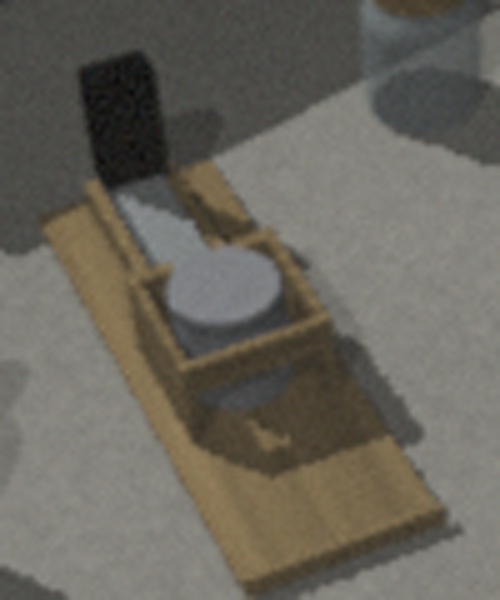

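View pics/pl.png

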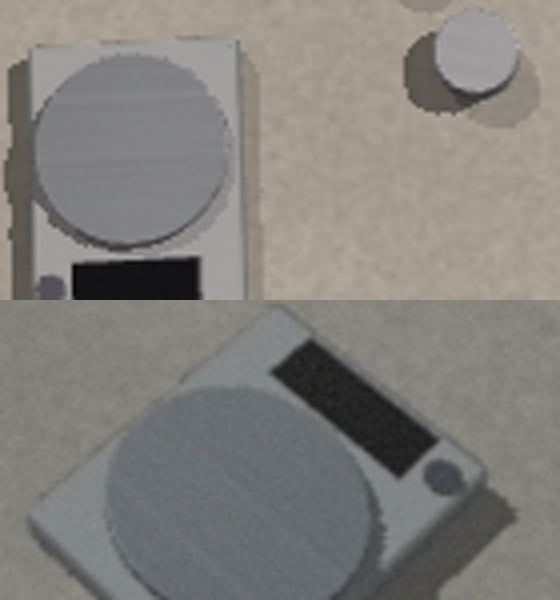

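The top crop has clean board corners at (105,48), (57,270), (718,410) and (757,185), with the top tin's centre at (395,200). The scene crop has that tin's top at (224,285), and the handle top is roughly (80–155, 53–82). The platter's centre is at about (132,148) in the top part of its crop. Next I triangulate.

```bash
python3 - <<'E'
from h import *
np.set_printoptions(precision=4,suppress=True)
T=lambda x,y:('top',x/6+289.6,y/6+169.6); S=lambda x,y:('scene',x/5+184.6,y/5+124.6)
print('tin top',tri(T(395,200),S(224,285)))
c=[atz(*T(*p),z) for p,z in(((105,48),.014),((57,270),.014),((718,410),.008),((757,185),.008))]
for q in c: print(q, end='')
out=(c[0]+c[1])/2; back=(c[2]+c[3])/2; d=out-back; print('\nlen',np.linalg.norm(d[:2]),'w',np.linalg.norm((c[0]-c[1])[:2]),np.linalg.norm((c[2]-c[3])[:2]))
d[2]=0;d/=np.linalg.norm(d); print('dir',d,'yaw',np.arctan2(d[1],d[0]))
mag=back+d*.175; print('mag',mag,out-d*.145, 'tin@z.072',atz(*T(395,200),.072))
print('board scene', [tri(T(*a),S(*b)) for a,b in (((57,270),(445,517)),((105,48),(245,580)))])
h=mag-d*.152;print('handle',h)
n=np.array([-d[1],d[0],0])
for sx in(-.011,.011):
  for sy in(-.02,.02):
    p=h+d*sx+n*sy;p[2]=.110;u,v=proj('top',p);a,b=proj('scene',p);print('top crop',(u-289.6)*6,(v-169.6)*6,'scene crop',(a-184.6)*5,(b-124.6)*5)
# platter
print('platter',tri(('top',132/4+149.6,148/4+159.6),('scene',355,321.4)))
s=np.load('pics/s0.npy')
E1=[(106,500-300),(375,520-300),(230,387-300)]
pt=atz('top',132/4+149.6,148/4+159.6,.04)
print(pt)
def dr(n,p,off,k,f):
    im=np.load(f'pics/{f}.npy');
    big=cv2.resize(im[off[1]:off[1]+120,off[0]:off[0]+140],None,fx=4,fy=4)
    for a in np.linspace(0,6.28,60):
        u,v=proj(n,p+.068*np.array([np.cos(a),np.sin(a),0]));cv2.circle(big,(int((u-off[0])*4+2),int((v-off[1])*4+2)),1,(0,0,255),-1)
    return big
hs=cv2.resize(cv2.convertScaleAbs(s[125:195,190:245],alpha=2.5),None,fx=5,fy=5)
hs=hs[:280]
row=np.hstack([dr('top',pt,(120,140),4,'t0')[:280+200],dr('scene',pt,(295,250),4,'s0')[:480]])
cv2.imwrite('pics/chk.png',cv2.resize(row,None,fx=.7,fy=.7))
ut=atz('top',476/4+149.6,50/4+159.6,.032);print('used',ut)
print('mug top',atz('top',396/1.4,350/1.4,.085),'jar',atz('top',570/1.4,404/1.4,.1))
print('microwave',atz('top',690/1.4,345/1.4,.1), [atz('top',690/1.4,345/1.4,0.)])
E
```

```text
tin top [ 0.5309 -0.2462  0.0719]
[ 0.6148 -0.1186  0.014 ][ 0.5087 -0.0932  0.014 ][ 0.4371 -0.4023  0.008 ][ 0.5436 -0.4265  0.008 ]
len 0.316640043871829 w 0.1091468804143427 0.1092244511314282
dir [0.2254 0.9743 0.    ] yaw 1.3434426543846743
mag [ 0.5298 -0.2439  0.008 ] [ 0.5291 -0.2472  0.014 ] tin@z.072 [ 0.5304 -0.2458  0.072 ]
board scene [array([ 0.51  , -0.0937,  0.0052]), array([ 0.6155, -0.1192,  0.0143])]
handle [ 0.4956 -0.392   0.008 ]
top crop 773.2366511825911 220.27885981806025 scene crop 75.09533006717149 68.80005979837293
top crop 757.662424700811 308.289004786642 scene crop 143.24186109392244 47.950519124628244
top crop 724.0850250530901 210.1174654972403 scene crop 88.94637300589395 90.68925794817929
top crop 708.3270236060762 298.03559124275114 scene crop 157.7096977804237 69.3980454709505
platter [0.5628 0.2341 0.0354]
[0.5625 0.2326 0.04  ]
used [ 0.6293 -0.0092  0.032 ]
mug top [ 0.4052 -0.0454  0.085 ] jar [ 0.2976 -0.3681  0.1   ]
microwave [ 0.4033 -0.5996  0.1   ] [array([ 0.4093, -0.6385,  0.    ])]
```

View pics/chk.png

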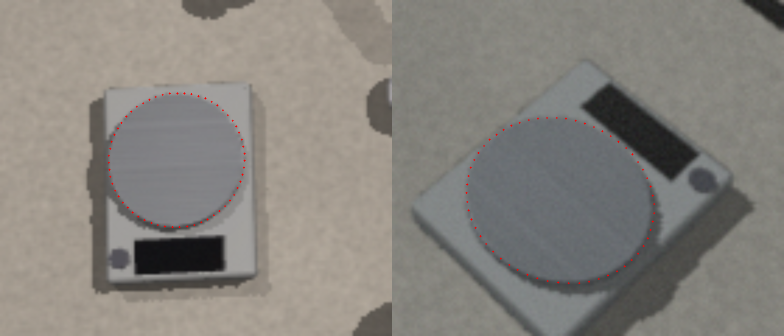

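```bash
cat >> h.py <<'E'
from scipy.spatial.transform import Rotation as Ro
def to(p,yaw=None):
    s=manip.observe();R=Ro.from_euler('xyz',s['tool_rot'])
    d=R.inv().apply(np.array(p)-s['position'])
    r=np.zeros(3) if yaw is None else (R.inv()*Ro.from_euler('xyz',[np.pi,0,yaw])).as_rotvec()
    return np.round(d,4),np.round(r,3)
E
python3 -c "
from h import *
print(to([.53,.1,.25],1.343))"
```

```text
(array([-0.4472, -0.373 , -0.0019]), array([-1.000e-03,  1.000e-03,  1.392e+00]))
```

The manual's scale: shifts go in shares of 0.75 m and turns go in shares of pi rad. Converting my numbers, -0.447 m is -0.596, -0.41 m is -0.5467, 1.392 rad is 0.4431.

>>> {"fn": "step_hand", "kwargs": {
  "rows": [-0.0627, -0.0493, 0, 0, 0, 0.0446, -0.1253, -0.0987, 0, 0, 0, 0.0891, -0.1867, -0.1467, 0, 0, 0, 0.1337, -0.248, -0.2, 0, 0, 0, 0.1783, -0.3067, -0.2533, 0, 0, 0, 0.2228, -0.3733, -0.3067, 0, 0, 0, 0.2674, -0.4267, -0.36, 0, 0, 0, 0.3119, -0.4933, -0.4133, 0, 0, 0, 0.3565, -0.5467, -0.4533, 0, 0, 0, 0.4011, -0.596, -0.4973, 0, 0, 0, 0.4431],
  "aperture": 0.085,
  "grip_force": 60
}}

```text
time_s: 1.35
position: [0.5306, 0.0988, 0.2482]
tool_rot: [3.142, -0.0, 1.338]
ft_force: [0.1, 1.2, 0.1]
opening: 0.0853
grip_force: 0.0
```

```bash
python3 -c "
from h import *
print(to([.4955,-.393,.20],1.343))"
```

```text
(array([-0.4866,  0.0793,  0.0482]), array([ 0.   , -0.   , -0.005]))
```

To row units: -0.4866 m is -0.6488, -0.46 m is -0.6133, -0.005 rad is -0.0016.

>>> {"fn": "step_hand", "kwargs": {
  "rows": [-0.04, 0.0067, 0, 0, 0, -0.0016, -0.1067, 0.0173, 0, 0, 0, -0.0016, -0.18, 0.0293, 0.0133, 0, 0, -0.0016, -0.2533, 0.0413, 0.0267, 0, 0, -0.0016, -0.3267, 0.0533, 0.04, 0, 0, -0.0016, -0.4, 0.0653, 0.0533, 0, 0, -0.0016, -0.4733, 0.0773, 0.064, 0, 0, -0.0016, -0.5467, 0.0893, 0.064, 0, 0, -0.0016, -0.6133, 0.1, 0.064, 0, 0, -0.0016, -0.6488, 0.1057, 0.064, 0, 0, -0.0016]
}}

```text
time_s: 2.6
position: [0.4958, -0.3946, 0.2]
tool_rot: [-3.141, 0.001, 1.345]
ft_force: [0.8, 1.1, -0.0]
opening: 0.085
grip_force: 0.0
```

>>> {"fn": "step_hand", "kwargs": {
  "rows": [0, 0, 0, 0, 0, 0, 0, 0, 0, 0, 0, 0]
}}

```text
time_s: 2.85
position: [0.4974, -0.3902, 0.1998]
tool_rot: [-3.141, -0.001, 1.349]
ft_force: [0.1, 0.5, -0.3]
opening: 0.0851
grip_force: 0.0
```

```bash
python3 - <<'E'
from h import *
print(to([.4955,-.393,.102],1.343))
a=manip.capture('scene')[:,:,::-1];b=manip.capture('top')[:,:,::-1]
f=lambda im,x,y:cv2.resize(im[y:y+120,x:x+100],None,fx=4,fy=4)
cv2.imwrite('pics/g1.png',cv2.convertScaleAbs(np.hstack([f(a,170,100),f(b,350,150)]),alpha=1.6))
E
```

```text
(array([-0.0033, -0.0012,  0.0977]), array([-0.001, -0.001,  0.006]))
```

View pics/g1.png

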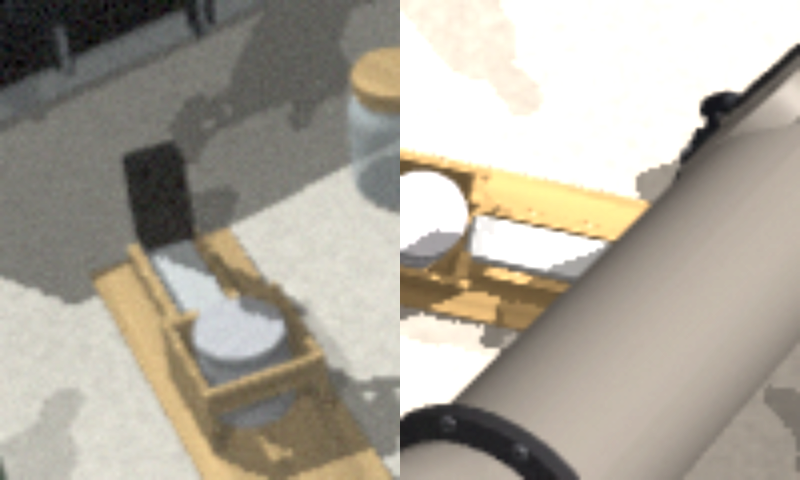

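The left half of this picture shows the handle at about (158,195) with its path clear. The top view is blocked by the arm. I descend astride the handle and close.

To row units: 0.098 m is 0.1307, 0.085 m is 0.1133.

>>> {"fn": "step_hand", "kwargs": {
  "rows": [-0.004, -0.0013, 0.04, 0, 0, 0, -0.004, -0.0013, 0.08, 0, 0, 0, -0.004, -0.0013, 0.1133, 0, 0, 0, -0.004, -0.0013, 0.1307, 0, 0, 0, -0.004, -0.0013, 0.1307, 0, 0, 0]
}}

```text
time_s: 3.58
position: [0.4956, -0.3932, 0.1018]
tool_rot: [-3.14, -0.001, 1.349]
ft_force: [-0.0, 0.2, 0.7]
opening: 0.0854
grip_force: 0.0
```

>>> {"fn": "step_hand", "kwargs": {
  "rows": [0, 0, 0, 0, 0, 0, 0, 0, 0, 0, 0, 0, 0, 0, 0, 0, 0, 0, 0, 0, 0, 0, 0, 0, 0, 0, 0, 0, 0, 0, 0, 0, 0, 0, 0, 0],
  "aperture": 0.03,
  "grip_force": 60
}}

```text
time_s: 4.32
position: [0.4944, -0.3941, 0.1032]
tool_rot: [-3.14, -0.001, 1.346]
ft_force: [-4.9, 3.6, 6.9]
opening: 0.0391
grip_force: 60.3
```

>>> {"fn": "step_hand", "kwargs": {
  "rows": [0.016, 0, 0, 0, 0, 0, 0.032, 0, 0, 0, 0, 0, 0.048, 0, 0, 0, 0, 0, 0.064, 0, 0, 0, 0, 0, 0.08, 0, 0, 0, 0, 0, 0.096, 0, 0, 0, 0, 0, 0.112, 0, 0, 0, 0, 0, 0.1253, 0, 0, 0, 0, 0, 0.1333, 0, 0, 0, 0, 0, 0.1333, 0, 0, 0, 0, 0]
}}

```text
time_s: 5.58
position: [0.5169, -0.3004, 0.1034]
tool_rot: [3.139, 0.005, 1.345]
ft_force: [-2.1, -10.1, -0.0]
opening: 0.0392
grip_force: 62.2
```

```bash
python3 -c "
from h import *
p=manip.observe()['position'];print((p-[.4944,-.3941,.1])@[.2254,.9743,0])"
```

```text
0.09637815353287887
```

To row units: 0.006 m is 0.008, 0.004 m is 0.0053.

>>> {"fn": "step_hand", "kwargs": {
  "rows": [0.0053, 0, 0, 0, 0, 0, 0.008, 0, 0, 0, 0, 0, 0.008, 0, 0, 0, 0, 0]
}}

```text
time_s: 5.95
position: [0.5171, -0.2993, 0.1034]
tool_rot: [3.137, 0.011, 1.341]
ft_force: [-1.9, -20.0, -7.2]
opening: 0.0388
grip_force: 61.6
```

```bash
python3 - <<'E'
from h import *
a=manip.capture('scene')[:,:,::-1];b=manip.capture('top')[:,:,::-1]
f=lambda im,x,y:cv2.resize(im[y:y+120,x:x+100],None,fx=4,fy=4)
cv2.imwrite('pics/g2.png',np.hstack([f(a,180,130),f(b,280,150)]))
E
```

```text
(no output)
```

View pics/g2.png

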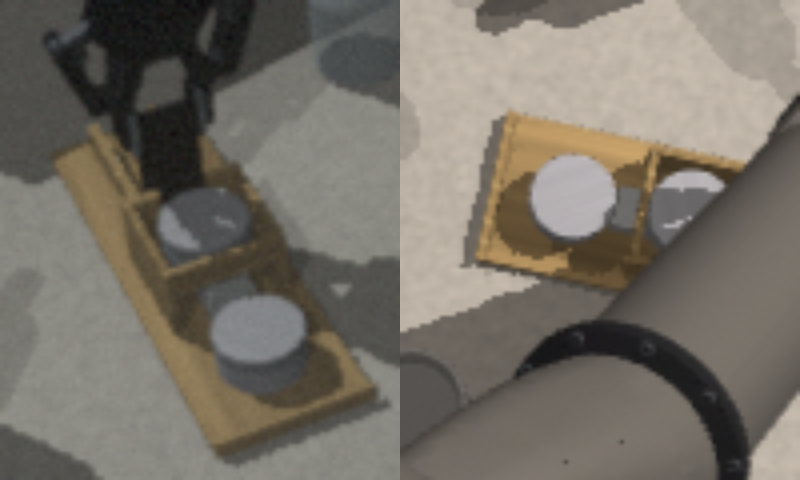

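The slide is at its stop (force rose to 20 N). The tin is out on the deck, at (573,197) in the top half and (258,328) in the scene half. Now I let go.

>>> {"fn": "step_hand", "kwargs": {
  "rows": [0, 0, 0, 0, 0, 0, 0, 0, 0, 0, 0, 0, 0, 0, 0, 0, 0, 0, 0, 0, 0, 0, 0, 0, 0, 0, 0, 0, 0, 0, 0, 0, 0, 0, 0, 0],
  "aperture": 0.085,
  "grip_force": 60
}}

```text
time_s: 6.8
position: [0.5191, -0.2906, 0.1023]
tool_rot: [-3.142, -0.0, 1.348]
ft_force: [-0.1, 0.3, 0.1]
opening: 0.0852
grip_force: 0.0
```

>>> {"fn": "step_hand", "kwargs": {
  "rows": [0, 0, -0.04, 0, 0, 0, 0, 0, -0.08, 0, 0, 0, 0.04, 0, -0.08, 0, 0, 0, 0.1067, 0, -0.08, 0, 0, 0, 0.1733, 0, -0.08, 0, 0, 0, 0.24, 0, -0.08, 0, 0, 0, 0.3067, 0, -0.08, 0, 0, 0, 0.3733, 0, -0.08, 0, 0, 0, 0.3733, 0, -0.08, 0, 0, 0]
}}

```text
time_s: 7.92
position: [0.5819, -0.012, 0.1619]
tool_rot: [-3.141, -0.002, 1.356]
ft_force: [0.9, 0.1, -0.3]
opening: 0.085
grip_force: 0.0
```

```bash
python3 - <<'E'
from h import *
np.set_printoptions(precision=4,suppress=True)
a=manip.capture('scene')[:,:,::-1];b=manip.capture('top')[:,:,::-1]
f=lambda im,x,y:cv2.resize(im[y:y+120,x:x+100],None,fx=4,fy=4)
cv2.imwrite('pics/g3.png',np.hstack([f(a,180,130),f(b,330,150)]))
print(tri(('top',323-.4,199-.4),('scene',244.4-.4,212-.4)),atz('top',322.7,198.8,.04))
print(np.array([.5297,-.2455,.04])+.087*np.array([.2254,.9743,0]))
E
```

```text
[ 0.5501 -0.1599  0.0404] [ 0.5486 -0.1593  0.04  ]
[ 0.5493 -0.1607  0.04  ]
```

View pics/g3.png

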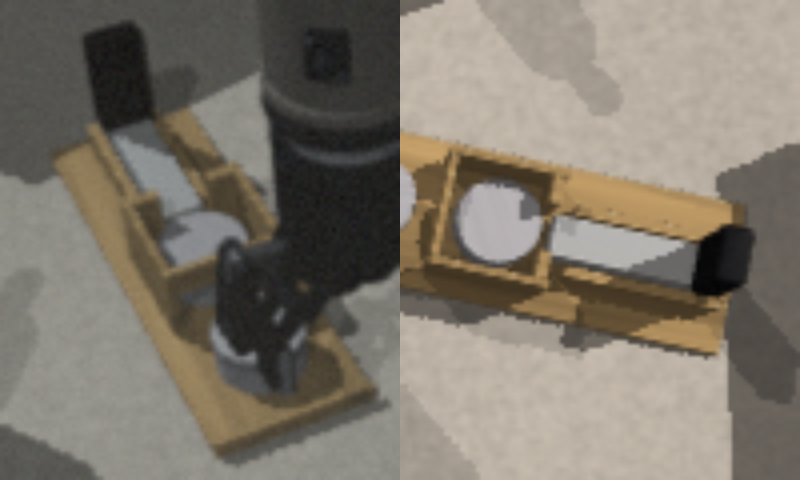

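The slide handle is back home (750,260) and the next tin sits low in the magazine at (500,222). The dispensed tin is at (0.5495, -0.160).

```bash
python3 -c "
from h import *
print(to([.5495,-.160,.12],1.346),to([.5495,-.160,.031],1.346))"
```

```text
(array([-0.1459,  0.0008,  0.0423]), array([-0.   ,  0.   ,  0.003])) (array([-0.1459,  0.0008,  0.1313]), array([-0.   ,  0.   ,  0.003]))
```

To row units: -0.146 m is -0.1947, -0.14 m is -0.1867.

>>> {"fn": "step_hand", "kwargs": {
  "rows": [-0.04, 0.0013, 0, 0, 0, 0, -0.0933, 0.0013, 0.0133, 0, 0, 0, -0.1467, 0.0013, 0.04, 0, 0, 0, -0.1867, 0.0013, 0.056, 0, 0, 0, -0.1947, 0.0013, 0.056, 0, 0, 0, -0.1947, 0.0013, 0.056, 0, 0, 0, -0.1947, 0.0013, 0.056, 0, 0, 0]
}}

```text
time_s: 8.9
position: [0.5504, -0.1591, 0.1207]
tool_rot: [3.141, -0.001, 1.349]
ft_force: [0.0, -0.3, 0.2]
opening: 0.0851
grip_force: 0.0
```

```bash
python3 -c "
from h import *
print(to([.5495,-.160,.031],1.346))"
```

```text
(array([-0.0011, -0.0008,  0.0897]), array([ 0.001, -0.001,  0.003]))
```

To row units: 0.09 m is 0.12, 0.08 m is 0.1067.

>>> {"fn": "step_hand", "kwargs": {
  "rows": [-0.0013, -0.0013, 0.04, 0, 0, 0, -0.0013, -0.0013, 0.08, 0, 0, 0, -0.0013, -0.0013, 0.1067, 0, 0, 0, -0.0013, -0.0013, 0.12, 0, 0, 0, -0.0013, -0.0013, 0.12, 0, 0, 0]
}}

```text
time_s: 9.52
position: [0.5485, -0.1608, 0.0301]
tool_rot: [-3.141, -0.0, 1.348]
ft_force: [-0.7, 0.4, 0.3]
opening: 0.0852
grip_force: 0.0
```

>>> {"fn": "step_hand", "kwargs": {
  "rows": [0, 0, 0, 0, 0, 0, 0, 0, 0, 0, 0, 0, 0, 0, 0, 0, 0, 0, 0, 0, 0, 0, 0, 0, 0, 0, 0, 0, 0, 0, 0, 0, 0, 0, 0, 0],
  "aperture": 0.05,
  "grip_force": 35
}}

```text
time_s: 10.28
position: [0.5492, -0.1613, 0.0313]
tool_rot: [3.14, -0.0, 1.348]
ft_force: [-1.0, -0.0, 6.5]
opening: 0.0587
grip_force: 37.6
```

To row units: -0.13 m is -0.1733, -0.12 m is -0.16.

>>> {"fn": "step_hand", "kwargs": {
  "rows": [0, 0, -0.0267, 0, 0, 0, 0, 0, -0.0667, 0, 0, 0, 0, 0, -0.12, 0, 0, 0, 0, 0, -0.16, 0, 0, 0, 0, 0, -0.1733, 0, 0, 0, 0, 0, -0.1733, 0, 0, 0, 0, 0, -0.1733, 0, 0, 0]
}}

```text
time_s: 11.15
position: [0.5477, -0.1607, 0.1592]
tool_rot: [-3.139, 0.0, 1.348]
ft_force: [-0.1, 0.3, -1.1]
opening: 0.0588
grip_force: 38.4
```

```bash
python3 -c "
from h import *
print(to([.5625,.2326,.161],1.346))"
```

```text
(array([ 0.3868, -0.0724, -0.0017]), array([-0.002,  0.   ,  0.002]))
```

To row units: 0.387 m is 0.516, 0.37 m is 0.4933.

>>> {"fn": "step_hand", "kwargs": {
  "rows": [0.0267, -0.0053, 0, 0, 0, 0, 0.08, -0.0147, 0, 0, 0, 0, 0.14, -0.0267, 0, 0, 0, 0, 0.2, -0.0373, 0, 0, 0, 0, 0.2667, -0.0493, 0, 0, 0, 0, 0.3333, -0.0627, 0, 0, 0, 0, 0.4, -0.0747, 0, 0, 0, 0, 0.4533, -0.0853, 0, 0, 0, 0, 0.4933, -0.092, 0, 0, 0, 0, 0.516, -0.096, 0, 0, 0, 0]
}}

```text
time_s: 12.4
position: [0.563, 0.234, 0.1588]
tool_rot: [-3.14, 0.001, 1.35]
ft_force: [0.9, 0.2, -1.3]
opening: 0.059
grip_force: 38.4
```

>>> {"fn": "step_hand", "kwargs": {
  "rows": [0, 0, 0.0267, 0, 0, 0, 0, 0, 0.0667, 0, 0, 0, 0, 0, 0.0933, 0, 0, 0, 0, 0, 0.1, 0, 0, 0, 0, 0, 0.1, 0, 0, 0, 0, 0, 0.1, 0, 0, 0]
}}

```text
time_s: 13.15
position: [0.5646, 0.2323, 0.0862]
tool_rot: [3.14, -0.001, 1.347]
ft_force: [-0.3, -0.1, -0.9]
opening: 0.059
grip_force: 38.4
```

```bash
python3 - <<'E'
from h import *
print(to([.5625,.2326,.0633],1.346))
a=manip.capture('scene')[:,:,::-1];b=manip.capture('top')[:,:,::-1]
f=lambda im,x,y:cv2.resize(im[y:y+120,x:x+100],None,fx=4,fy=4)
cv2.imwrite('pics/g4.png',np.hstack([f(a,310,240),f(b,130,140)]))
E
```

```text
(array([-0.0002, -0.0022,  0.0229]), array([ 0.001, -0.001,  0.001]))
```

View pics/g4.png

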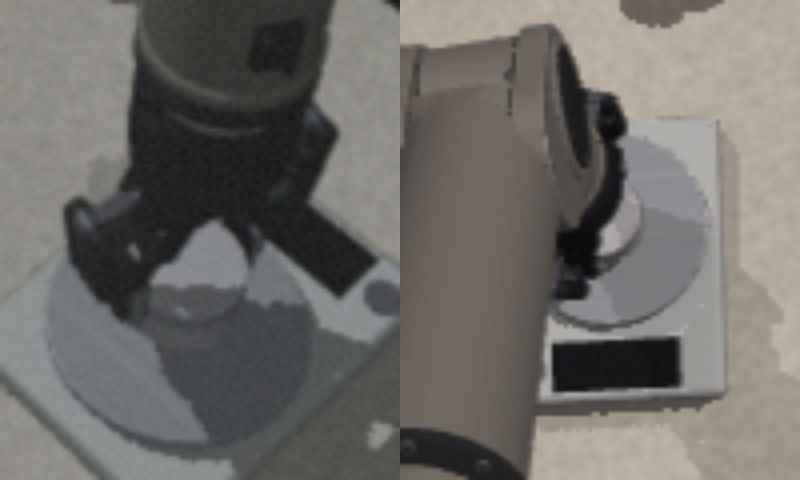

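The tin is held upright above the middle of the platter, with its front lower rim at about (190,322) in the scene half. I lower it gently, watching the force.

To row units: 0.02 m is 0.0267, 0.019 m is 0.0253.

>>> {"fn": "step_hand", "kwargs": {
  "rows": [0, -0.0027, 0.0067, 0, 0, 0, 0, -0.0027, 0.0133, 0, 0, 0, 0, -0.0027, 0.0187, 0, 0, 0, 0, -0.0027, 0.0227, 0, 0, 0, 0, -0.0027, 0.0253, 0, 0, 0, 0, -0.0027, 0.0267, 0, 0, 0, 0, -0.0027, 0.0267, 0, 0, 0]
}}

```text
time_s: 14.12
position: [0.5619, 0.2328, 0.0653]
tool_rot: [3.142, -0.0, 1.348]
ft_force: [-0.1, 0.4, -1.5]
opening: 0.0587
grip_force: 38.4
```

>>> {"fn": "step_hand", "kwargs": {
  "rows": [0, 0, 0.0013, 0, 0, 0, 0, 0, 0.0027, 0, 0, 0, 0, 0, 0.0027, 0, 0, 0, 0, 0, 0.0027, 0, 0, 0]
}}

```text
time_s: 14.62
position: [0.562, 0.2328, 0.0634]
tool_rot: [3.141, -0.0, 1.348]
ft_force: [0.7, 0.3, -0.2]
opening: 0.0584
grip_force: 38.5
```

To row units: 0.002 m is 0.0027, 0.001 m is 0.0013.

>>> {"fn": "step_hand", "kwargs": {
  "rows": [0, 0, 0.0013, 0, 0, 0, 0, 0, 0.0013, 0, 0, 0, 0, 0, 0.0027, 0, 0, 0, 0, 0, 0.0027, 0, 0, 0, 0, 0, 0.0027, 0, 0, 0]
}}

```text
time_s: 15.25
position: [0.562, 0.2328, 0.0615]
tool_rot: [3.141, -0.0, 1.348]
ft_force: [-1.8, -0.4, 4.7]
opening: 0.0586
grip_force: 39.1
```

Contact confirmed: the upward force is now 4.7 N. I open and withdraw.

>>> {"fn": "step_hand", "kwargs": {
  "rows": [0, 0, 0, 0, 0, 0, 0, 0, 0, 0, 0, 0, 0, 0, 0, 0, 0, 0, 0, 0, 0, 0, 0, 0, 0, 0, 0, 0, 0, 0, 0, 0, 0, 0, 0, 0],
  "aperture": 0.085
}}

```text
time_s: 16.0
position: [0.5619, 0.2327, 0.0613]
tool_rot: [-3.142, 0.0, 1.348]
ft_force: [0.6, 0.5, 0.1]
opening: 0.0848
grip_force: 0.0
```

>>> {"fn": "step_hand", "kwargs": {
  "rows": [0, 0, -0.0133, 0, 0, 0, 0, 0, -0.04, 0, 0, 0, 0, 0, -0.0933, 0, 0, 0, 0, 0, -0.16, 0, 0, 0, 0, -0.0533, -0.2267, 0, 0, 0, -0.0667, -0.0533, -0.2267, 0, 0, 0, -0.1333, -0.0533, -0.2267, 0, 0, 0, -0.2, -0.0533, -0.2267, 0, 0, 0, -0.2667, -0.0533, -0.2267, 0, 0, 0, -0.2667, -0.0533, -0.2267, 0, 0, 0]
}}

```text
time_s: 17.25
position: [0.4779, 0.0423, 0.2327]
tool_rot: [3.141, -0.002, 1.34]
ft_force: [0.5, 1.1, 0.1]
opening: 0.0846
grip_force: 0.0
```

```bash
python3 - <<'E'
from h import *
a=manip.capture('scene')[:,:,::-1];b=manip.capture('top')[:,:,::-1]
cv2.imwrite('pics/g5.png',cv2.resize(np.hstack([a[100:400,170:450],b[130:280,120:430].repeat(2,0).repeat(2,1)[:300]]),None,fx=.88,fy=.88))
np.save('pics/tf.npy',b)
E
```

```text
(no output)
```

View pics/g5.png

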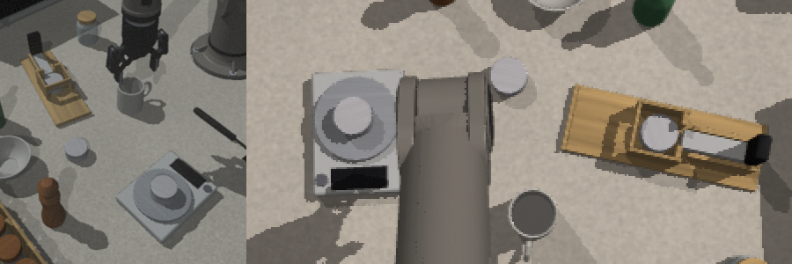

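The tin stands in the middle of the platter, at (352,115) against the platter's (355,118). The slide is home and the bystanders look unmoved. Handing in.

>>> {"fn": "step_hand", "kwargs": {
  "rows": [0, 0, 0, 0, 0, 0, 0, 0, 0, 0, 0, 0, 0, 0, 0, 0, 0, 0]
}}

```text
time_s: 17.73
position: [0.4787, 0.0471, 0.2312]
tool_rot: [-3.141, 0.0, 1.349]
ft_force: [-0.8, 0.1, -0.0]
opening: 0.0851
grip_force: 0.0
```

```bash
python3 -c "
from cell import manip
print(manip.job_done())"
```

```text
the job is handed in; nothing more can be done
None
```

I handed the job in at about 18 s: in the last pictures the dispensed tin stands upright mid-platter, the slide is home with the next tin in the magazine, and nothing else looks moved; no verdict was returned.

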